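# Battery check on the insulation tester

## Task

Check the battery of the yellow insulation tester on the bench: push the white tab of its rotary selector round, from the side and without pinching it, until it has clicked in at the green mark, and only then press the red test button fully down with the fingertips. Finish while still holding the button down. Do not lift the tester or shove it about, and leave the other things on the bench as they are.

Things in the scene. Friction and masses are not known exactly. Their poses are not given: they have to be found in the camera images.
- tester: Insulation tester, yellow case 240 (x) x 300 (y) mm on rubber feet, loose, 2.8 to 4.5 kg. Origin: centre of its underside on the bench; x points across the panel away from the robot, y to the left, z up. Its dark level top panel is 112 mm above the bench. Above the panel stand only the selector (left half), the display (right half, 6 mm), sockets (far left edge, 6 mm) and the red button.
- selector_axis (a point): Point on the selector's upright axis at panel height. The selector is a grey round skirt of 66 mm diameter, its top 7 mm above the panel, a hub of 30 mm diameter and 33 mm height, and a white tab. It stands free: no other raised part within 85 mm of the axis.
- selector (a joint): Angle in rad: 0 (or 6.283) when the tab points at the green mark, growing anticlockwise seen from above. Turns either way, no end stops; clicks into eight detents 0.785 apart, one per mark. About 0.17 N m (5 N at the tab) to leave a detent; past halfway it jumps on into the next by itself and stays. Starts in any of the other seven.
- tab_tip (a point): Outer end of the white tab, on its centre line and top edge, 46 mm from the selector axis and 33 mm above the panel. The tab is an upright radial fin 12 mm thick with flat sides from 15 to 46 mm from the axis and 7 to 33 mm above the panel; its outer 13 mm stick out past the skirt. A black line on top points outwards.
- tab_left: left half of the tab (6 mm thick), with the side that is pushed to turn the selector clockwise seen from above (joint falls). Origin on the selector axis at panel height, x along the tab outwards.
- tab_right: right half of the tab (6 mm thick), with the side that is pushed to turn the selector anticlockwise (joint grows). Origin as tab_left.
- green_mark (a point): Centre of the green mark (14 x 11 mm, flat on the panel), 58 mm from the selector axis towards the tester's +x; directions as the tester's. Seven other marks lie round the selector 45 degrees apart: anticlockwise from green come three blue, one grey, three yellow.
- button_top (a point): centre of the top of the red test button, 32 mm diameter; at rest 12 mm above the panel, in a flat yellow collar 46 mm wide and 3 mm high.
- test_button (a joint): how far the button is pressed, in m: 0 at rest, 0.006 fully down; sprung, 1.5 N to start and 5 N fully down, and it comes back up when let go.
- mug: white mug, 80 mm wide, 88 mm high, to the left of the tester; origin under its centre
- tape: roll of grey tape, 104 mm wide, 48 mm high, to the right of the tester; origin under its centre
- marker: white marker pen with green cap, 140 mm long, lying in front of the tester; origin underneath at its middle
- screwdriver: red screwdriver, 200 mm long, lying on the left; origin underneath near its middle
- hammer: hammer, 300 mm long, lying on the left; origin underneath near its middle
- folding_rule: folded rule, 235 x 18 x 16 mm, lying on the right; origin underneath at its middle

How it is judged:
By the outcome, as a careful person would: the job done as asked, in the order asked, and still so for the second after the job is handed in, while the arm keeps its last pose, push and grip.
It also fails if it takes over 64 s, if anything falls off the work surface, if the arm or the gripper's body presses on something with over 40 N, if the wrist force passes 120 N, or if a joint passes its speed limit or range.

## Robot

A 6-joint arm with a two-finger parallel gripper is mounted at the origin on the work surface. World frame = base frame: x ahead of the robot, y to its left, z up, the work surface at z = 0. Lengths are in m, angles in rad, forces in N, time in s.
With the tool pointing down it reaches from about 0.325 to 1 m from the base axis. Payload 5.1 kg.
Tool frame: the origin (TCP) lies midway between the tips of the shut fingers; the grasp point (between the pads) lies 19 mm behind it; z points along the fingers, y is the direction in which the jaws open and shut (so a half turn about z gives the same grasp; the last joint's range is limited). The gripper opens to 85 mm and grips with 20 to 120 N. Pads are 22 mm wide; open, the fingers measure 114 mm over their backs; the gripper's body (76 mm by 85 mm) begins 54 mm behind the grasp point. The pads swing forward as they close: fully open they stand 13 mm farther back than shut.
Start: joints at [1.202, 0.124, 1.65, -0, 1.367, -0.083], TCP at [0.183, 0.624, 0.231] pointing down, gripper open.
Joint ranges: [-2.61, 2.61], [-1.02, 2.33], [0.03, 2.71], [-1.35, 4.49], [0.32, 2.68], [-2.91, 2.91]. Speed limits (rad/s): [2.57, 2.57, 3.14, 3.14, 3.14, 3.14].

## Interface

Orientations are given as [roll, pitch, yaw] about the fixed x, y, z axes, in that order (R = Rz(yaw) Ry(pitch) Rx(roll)).
In Python, from bench import manip, vision gives the robot as it stands.
- The arm moves only by the tool play_rows, never from a script. Its argument "moves" is a list of rows, each a list of 3 entries, a list of its own where there are three numbers: the opening, from 0 (shut) to 1 (fully open), then the shift along the tool's x, y, z in mm, then the turn, a rotation vector about the tool's x, y, z in degrees. A call has 1 to 5 rows; each row shifts and turns the commanded pose from where the row before left it, along the tool's axes as they then stand; what a row does not reach is not made up. A row lasts 1/10 s, in which the tool goes at most 50 mm and 8.59 degrees, less where a joint would pass 70% of its speed; a pose out of reach is approached as far as the arm can. A call is refused whole if a number of a shift passes 50 or a number of a turn 8.59, either way. A call with a gripper value outside its range is refused whole. The fingers move at their own pace and stop on an object; the grip force is fixed at half the most. Time passes only in rows, so rows that do not move let the fingers close. It gives the time, the measured TCP pose, the force and the opening at its end, in the units of the state.
- manip.read_state(): the state, without advancing time (a new reading comes with each control period).
- vision.capture(name): name is "scene" or "side" or "wrist"; returns the picture (480x640x3 uint8, blue, green, red); there is no depth.
- vision.get_calibration(name): a dict with "intrinsics" (3x3 intrinsics, pixels), "pose" (4x4, takes a point from camera to world coordinates). Camera axes: x right, y down, z forward; pixel columns grow to the right and rows downward; lengths in m; the calibration is good to about 2 mm. A picture is of the moment at which its call begins: read the wrist's pose just before it. get_calibration takes no time and is no camera call; for the wrist camera it gives the pose at the moment of the call.
- manip.finish_job(): hands the job in, once; it reports no verdict.
The state is a dict: "clock": time; "joint_pos": joint angles; "joint_velocities": joint speeds; "tau": joint torques, N m; "tool_pos": TCP position; "orientation": TCP orientation; "wrist_force": force on the tool from outside, world axes, zero at the start; "torque": the same for the moment, N m; "finger_gap": finger opening in m.
Only numpy, scipy, OpenCV 4.12 (cv2) and the standard library are available. Lean on these libraries where they do the work, as an engineer would, in place of code of your own. Each camera call takes 0.05 s, during which the arm holds its last target. There are 200 camera calls.

## Working session

There is one attempt and no reset: what is moved stays moved. The work goes in short steps, Python scripts to look and compute and a tool call to move; the robot and the scene stay as the last step left them, time stands still between calls to the robot, and variables do not carry over. Pictures are saved under pics/ and viewed, about 8 in all and at most 12, crops included, and the job is handed in when it is done.

Besides the shell and the picture viewer there is one more tool, called after "Request:" in YAML: its name, and indented under it one key for each argument. play_rows: Moves the arm, as the interface text tells. Its arguments: {"type":"object","properties":{"moves":{"type":"array","items":{"type":"array"}}},"required":["moves"]}

```bash
mkdir -p pics; ls
python3 - <<'E'
from bench import manip, vision
import cv2,numpy as np
print(manip.read_state())
a=vision.capture("scene");b=vision.capture("side")
cv2.imwrite("pics/scene.png",a);cv2.imwrite("pics/side.png",b)
for n in("scene","side","wrist"):print(n,vision.get_calibration(n))
E
```

```text
pics
{'clock': 0.0, 'joint_pos': array([ 1.20242059e+00,  1.24513525e-01,  1.65168552e+00, -4.16972424e-06,
        1.36746357e+00, -8.25942853e-02]), 'joint_velocities': array([0.00025146, 0.00197542, 0.00018544, 0.0012387 , 0.00015337,
       0.00029601]), 'tau': array([-1.32468787e-03, -4.23606598e+01, -3.65450621e+01, -3.13262553e-04,
        6.84279934e-03, -7.39789243e-06]), 'tool_pos': array([0.18304616, 0.62306227, 0.23004074]), 'orientation': array([-3.13952942e+00, -1.66704089e-04,  2.85581187e+00]), 'wrist_force': array([0.698818  , 0.1176125 , 0.51877877]), 'torque': array([ 0.02976592, -0.0005202 , -0.00414718]), 'finger_gap': 0.08533421138995184}
scene {'intrinsics': array([[505.09630381,   0.        , 316.84986322],
       [  0.        , 505.09630381, 238.46996877],
       [  0.        ,   0.        ,   1.        ]]), 'pose': array([[-0.75423742,  0.57347088, -0.31977659,  0.92153014],
       [ 0.65658832,  0.66185134, -0.36172445,  0.49125715],
       [ 0.00420612, -0.48278769, -0.87572733,  1.1672057 ],
       [ 0.        ,  0.        ,  0.        ,  1.        ]])}
s
[... 157 characters left out ...]
  1.        ]]), 'pose': array([[ 0.67716199, -0.48943842,  0.5494558 , -0.29100084],
       [-0.73563485, -0.43292051,  0.52098099, -0.73766458],
       [-0.01711742, -0.75698736, -0.65320528,  1.10593256],
       [ 0.        ,  0.        ,  0.        ,  1.        ]])}
wrist {'intrinsics': array([[375.65646127,   0.        , 319.53360084],
       [  0.        , 375.65646127, 240.97395392],
       [  0.        ,   0.        ,   1.        ]]), 'pose': array([[ 0.28299646,  0.90918962,  0.30542959,  0.10422189],
       [ 0.95911778, -0.26744341, -0.09255869,  0.64596694],
       [-0.00246827,  0.31913673, -0.94770547,  0.37233962],
       [ 0.        ,  0.        ,  0.        ,  1.        ]])}
```

View pics/scene.png

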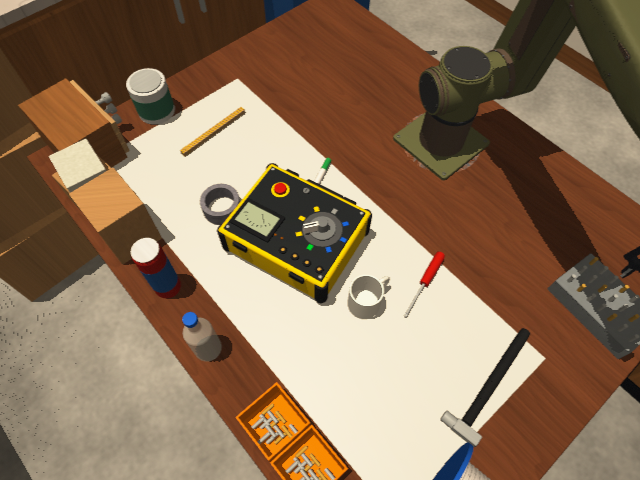

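View pics/side.png

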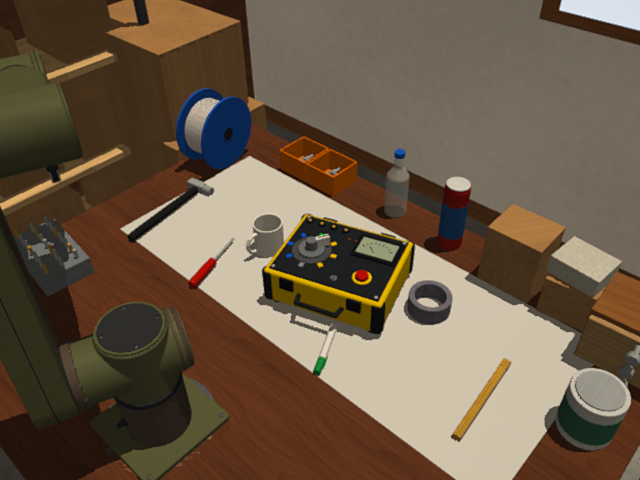

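The scene view shows the selector near (322,228) with its tab pointing left to about (305,226). The green mark is near (312,247) and the red button near (280,189). In the side view the selector is near (312,245) and the button near (362,277).

```bash
cat > h.py <<'E'
import numpy as np,cv2
from bench import manip,vision
def cast(cal,uv,z):
    K,T=cal["intrinsics"],cal["pose"]
    d=T[:3,:3]@np.linalg.solve(K,[uv[0],uv[1],1]); o=T[:3,3]
    return o+d*(z-o[2])/d[2]
def proj(cal,p):
    K,T=cal["intrinsics"],cal["pose"]
    q=K@(T[:3,:3].T@(np.asarray(p)-T[:3,3])); return q[:2]/q[2]
def blobs(img,lo,hi,box,amin=4,amax=1e9):
    x0,y0,x1,y1=box
    m=cv2.inRange(cv2.cvtColor(img,cv2.COLOR_BGR2HSV),np.array(lo),np.array(hi))
    k=np.zeros_like(m);k[y0:y1,x0:x1]=m[y0:y1,x0:x1]
    n,_,s,c=cv2.connectedComponentsWithStats(k)
    return [(c[i],s[i][4]) for i in range(1,n) if amin<=s[i][4]<=amax]
R={"green":((50,120,60),(75,255,255),.112),"blue":((100,120,60),(125,255,255),.112),
   "yellow":((20,120,90),(35,255,255),.112),"red":((0,150,90),(8,255,255),.124),"white":((0,0,190),(180,40,255),.145)}
E
python3 - <<'E'
from h import *
for n,f,box in(("scene","scene",(260,175,360,260)),("side","side",(280,225,380,290))):
    img=cv2.imread(f"pics/{f}.png");cal=vision.get_calibration(n)
    for c,(lo,hi,z) in R.items():
        for u,a in blobs(img,lo,hi,box,3,400): print(n,c,u.round(1),a,cast(cal,u,z).round(4))
    x0,y0,x1,y1=box
    cv2.imwrite(f"pics/{n}_c.png",cv2.resize(img[y0:y1,x0:x1],None,fx=5,fy=5,interpolation=cv2.INTER_CUBIC))
a=cv2.imread("pics/scene_c.png");b=cv2.imread("pics/side_c.png")
cv2.imwrite("pics/both.png",cv2.resize(np.vstack([a,b]),None,fx=.8,fy=.8))
E
```

```text
scene green [309.6 246.7] 37 [0.5639 0.0609 0.112 ]
scene blue [345.2 223.4] 33 [0.4568 0.069  0.112 ]
scene blue [343.  239.4] 30 [0.4908 0.0981 0.112 ]
scene blue [328.1 249.1] 37 [0.535  0.0945 0.112 ]
scene yellow [261.8 177.2] 20 [ 0.5253 -0.1715  0.112 ]
scene yellow [325.  190.9] 210 [ 0.431  -0.0343  0.112 ]
scene yellow [280.1 190.5] 110 [ 0.5157 -0.1092  0.112 ]
scene yellow [316.2 208.7] 32 [ 0.4824 -0.0089  0.112 ]
scene yellow [301.5 217.7] 33 [ 0.5265 -0.0128  0.112 ]
scene yellow [350.2 245.3] 389 [0.4886 0.1211 0.112 ]
scene yellow [298.6 233.4] 34 [0.5602 0.0163 0.112 ]
scene yellow [266.7 255.6] 128 [0.6549 0.013  0.112 ]
scene yellow [294.7 255.3] 3 [0.6051 0.0554 0.112 ]
scene red [280.  188.2] 100 [ 0.5161 -0.1079  0.124 ]
scene white [310.8 177.1] 88 [ 0.4455 -0.0718  0.145 ]
scene white [310.6 224.3] 39 [0.5344 0.0308 0.145 ]
side green [320.8 233.6] 11 [0.5669 0.0662 0.112 ]
side blue [303.1 234.8] 26 [0.5339 0.0964 0.112 ]
side blue [290.1 243.1] 26 [0.4898 0.0988 0.112 ]
side blue [288.7 255.1] 30 [0.456  0.0702 0.112 ]
side yellow [289.  237.4] 91 [0.5034 0.116  0.112 ]
side yellow [361.8 229.4] 63 [ 6.478e-01 -2.000e-04  1.120e-01]
side yellow [333.2 243.3] 27 [0.56   0.0184 0.112 ]
side yellow [333.  255.6] 25 [ 0.5258 -0.0113  0.112 ]
side yellow [319.7 264.2] 29 [ 0.482  -0.0077  0.112 ]
side yellow [361.7 279.2] 116 [ 0.509  -0.1146  0.112 ]
side red [361.7 274.3] 95 [ 0.5117 -0.1119  0.124 ]
side white [293.  227.1] 7 [0.5112 0.1077 0.145 ]
side white [286.8 235.5] 8 [0.4784 0.0968 0.145 ]
```

View pics/both.png

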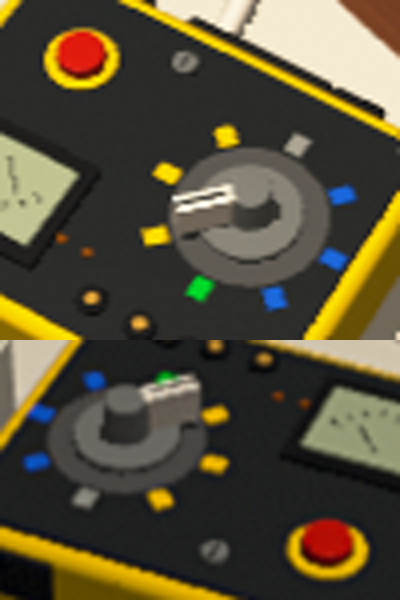

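Both views agree:

- The axis is at about (0.508, 0.0435).
- The tester yaw is about 18°.
- The tab is at about -27°, on the yellow mark clockwise-adjacent to green, so it needs one click anticlockwise, pushed on its right side.
- The button is at about (0.514, -0.110).

I'll move above a point beside the tab with the gripper shut.

Request:
play_rows:
  moves:
    - [0,[-34,-34,0],[0,0,0]]
    - [0,[-34,-34,0],[0,0,0]]
    - [0,[-34,-34,0],[0,0,0]]
    - [0,[-34,-34,0],[0,0,0]]
    - [0,[-34,-34,0],[0,0,0]]

```text
clock: 0.6
tool_pos: [0.2987, 0.4107, 0.2307]
orientation: [-3.141, -0.0, 2.856]
wrist_force: [1.0, 0.4, 0.3]
finger_gap: 0.012
```

Request:
play_rows:
  moves:
    - [0,[-34,-34,0],[0,0,0]]
    - [0,[-34,-34,0],[0,0,0]]
    - [0,[-34,-34,0],[0,0,0]]
    - [0,[-34,-34,0],[0,0,0]]
    - [0,[-34,-34,0],[0,0,0]]

```text
clock: 1.1
tool_pos: [0.4139, 0.1997, 0.2311]
orientation: [3.141, 0.0, 2.856]
wrist_force: [0.6, -0.6, -0.1]
finger_gap: 0.0002
```

Request:
play_rows:
  moves:
    - [0,[-34,-34,0],[0,0,0]]
    - [0,[-34,-34,0],[0,0,0]]
    - [0,[-34,-34,0],[0,0,2]]
    - [0,[-25,-25,0],[0,0,4]]
    - [0,[-10,-10,0],[0,0,4]]

```text
clock: 1.6
tool_pos: [0.5047, 0.0274, 0.2308]
orientation: [-3.141, -0.0, 2.675]
wrist_force: [0.0, -0.1, 0.5]
finger_gap: -0.0002
```

Run:
```python
from h import *
cal=vision.get_calibration("wrist");img=vision.capture("wrist");cv2.imwrite("pics/w1.png",img)
s=manip.read_state();print(s["tool_pos"],s["orientation"])
for c,(lo,hi,z) in R.items():
    for u,a in blobs(img,lo,hi,(0,0,640,480),40,6000): print(c,u.round(1),a,cast(cal,u,z).round(4))
```

```text
[0.50492784 0.02685752 0.23075161] [-3.14008186e+00  3.64722081e-05  2.67281054e+00]
green [ 48.5 107.8] 843 [ 0.3473 -0.0931  0.112 ]
green [391.9 280.1] 301 [0.5623 0.0589 0.112 ]
blue [341.  145.5] 371 [0.4554 0.0676 0.112 ]
blue [394.9 174.3] 86 [0.4897 0.0924 0.112 ]
blue [419.1 228.5] 321 [0.5336 0.0927 0.112 ]
yellow [259.  227.5] 333 [ 0.4806 -0.0106  0.112 ]
yellow [283.7 279.5] 301 [ 0.5249 -0.0143  0.112 ]
yellow [478.5 275.7] 69 [0.5884 0.1187 0.112 ]
yellow [167.3 313.4] 1142 [ 0.5093 -0.1096  0.112 ]
yellow [443.4 303.5] 70 [0.5986 0.0867 0.112 ]
yellow [410.2 330.1] 67 [0.6089 0.0547 0.112 ]
yellow [378.8 355.4] 65 [0.6193 0.0227 0.112 ]
yellow [318.7 429.8] 157 [ 0.6662 -0.056   0.112 ]
red [161.  322.1] 1172 [ 0.5098 -0.1102  0.124 ]
white [312.5  17.7] 3114 [0.3858 0.0824 0.145 ]
white [521.9  62.7] 162 [0.4573 0.1755 0.145 ]
white [508.1  72.8] 109 [0.4589 0.1671 0.145 ]
white [190.4 152. ] 756 [ 0.4154 -0.0143  0.145 ]
white [145.3 197.2] 257 [ 0.4259 -0.0541  0.145 ]
white [340.7 279.6] 630 [0.5302 0.0293 0.145 ]
white [151.1 391.7] 52 [ 0.5486 -0.1355  0.145 ]
```

View pics/w1.png

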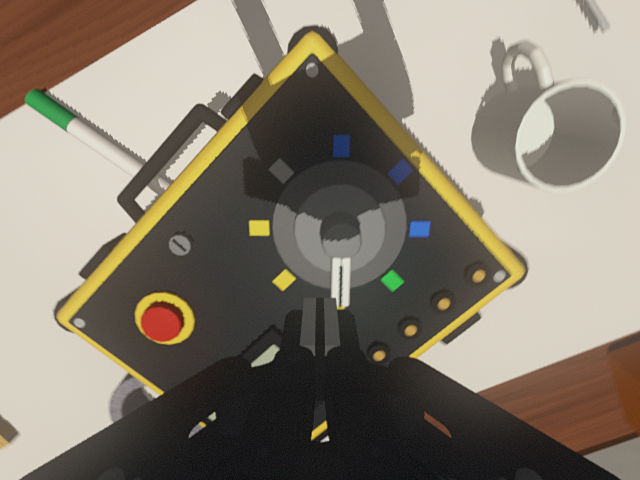

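The wrist view shows the tab at (341,280), between yellow (284,280) and green (392,280). It points at the yellow mark hidden behind the fingers, in line with the axis. The axis from the mark pairs is (0.5075, 0.042) and the tab angle -28°. Next I'll step to the tab's right side and go down.

Request:
play_rows:
  moves:
    - [0,[-18,-10,0],[0,0,0]]
    - [0,[-18,-10,0],[0,0,0]]
    - [0,[0,0,20],[0,0,0]]
    - [0,[0,0,25],[0,0,0]]
    - [0,[0,0,15],[0,0,0]]

```text
clock: 2.15
tool_pos: [0.5261, -0.003, 0.169]
orientation: [-3.141, -0.003, 2.682]
wrist_force: [-0.5, 0.0, 0.3]
finger_gap: 0.0
```

Request:
play_rows:
  moves:
    - [0,[0,0,15],[0,0,0]]
    - [0,[0,0,12],[0,0,0]]
    - [0,[0,0,10],[0,0,0]]
    - [0,[0,0,6],[0,0,0]]
    - [0,[0,0,0],[0,0,0]]

```text
clock: 2.65
tool_pos: [0.527, -0.0035, 0.1276]
orientation: [-3.141, -0.001, 2.681]
wrist_force: [-0.0, -0.3, -0.3]
finger_gap: -0.0004
```

Request:
play_rows:
  moves:
    - [0,[0,3,0],[0,0,0]]
    - [0,[0,3,0],[0,0,0]]
    - [0,[0,2,0],[0,0,0]]
    - [0,[0,2,0],[0,0,0]]
    - [0,[0,0,0],[0,0,0]]

```text
clock: 3.15
tool_pos: [0.5321, 0.0056, 0.1286]
orientation: [3.141, 0.0, 2.682]
wrist_force: [-0.5, 0.2, -0.2]
finger_gap: -0.0001
```

Request:
play_rows:
  moves:
    - [0,[0,2,0],[0,0,0]]
    - [0,[0,2,0],[0,0,0]]
    - [0,[0,1,0],[0,0,0]]
    - [0,[0,1,0],[0,0,0]]
    - [0,[0,0,0],[0,0,0]]

```text
clock: 3.65
tool_pos: [0.5345, 0.0099, 0.1284]
orientation: [-3.14, 0.001, 2.681]
wrist_force: [-1.2, -4.4, 0.3]
finger_gap: 0.0001
```

Request:
play_rows:
  moves:
    - [0,[-1.1,2.7,0],[0,0,-4]]
    - [0,[-1.1,2.7,0],[0,0,-4]]
    - [0,[-1.1,2.7,0],[0,0,-4]]
    - [0,[-1.1,2.7,0],[0,0,-4]]
    - [0,[0,0,0],[0,0,0]]

```text
clock: 4.15
tool_pos: [0.5426, 0.0197, 0.1283]
orientation: [3.141, 0.0, 2.96]
wrist_force: [0.0, 0.2, 1.2]
finger_gap: 0.0003
```

Request:
play_rows:
  moves:
    - [0,[-1.1,2.7,0],[0,0,-4]]
    - [0,[-1.1,2.7,0],[0,0,-4]]
    - [0,[-0.8,2,0],[0,0,-3]]
    - [0,[0,0,0],[0,0,0]]
    - [0,[0,0,0],[0,0,0]]

```text
clock: 4.65
tool_pos: [0.5461, 0.0264, 0.1283]
orientation: [3.141, -0.0, -3.133]
wrist_force: [-1.4, 0.1, -0.7]
finger_gap: -0.0003
```

The force has dropped off, so the tab probably jumped. I'll back away and look.

Request:
play_rows:
  moves:
    - [0,[0,-10,0],[0,0,0]]
    - [0,[0,-15,0],[0,0,0]]
    - [0,[0,-10,-15],[0,0,0]]
    - [0,[0,-20,-30],[0,0,0]]
    - [0,[0,-30,-10],[0,0,0]]

```text
clock: 5.15
tool_pos: [0.5488, -0.0601, 0.1878]
orientation: [-3.141, 0.006, -3.13]
wrist_force: [0.8, -0.2, 0.6]
finger_gap: 0.0004
```

Request:
play_rows:
  moves:
    - [0,[10,-25,0],[0,0,0]]
    - [0,[10,-20,0],[0,0,0]]
    - [0,[10,0,0],[0,0,0]]
    - [0,[0,0,0],[0,0,0]]

```text
clock: 5.55
tool_pos: [0.5168, -0.1048, 0.1841]
orientation: [3.141, 0.001, -3.133]
wrist_force: [0.3, 0.1, -0.0]
finger_gap: -0.0003
```

Run:
```python
from h import *
for n in("wrist","scene","side"):
    cal=vision.get_calibration(n);img=vision.capture(n);cv2.imwrite(f"pics/{n}2.png",img)
    box={"wrist":(0,0,640,480),"scene":(260,175,360,260),"side":(280,225,380,290)}[n]
    for c,(lo,hi,z) in R.items():
        for u,a in blobs(img,lo,hi,box,*((40,3000) if n=="wrist" else (5,200))):
            p=cast(cal,u,z)
            if np.hypot(*(p[:2]-[.5075,.042]))<.07 or c=="red": print(n,c,u.round(1),a,p.round(4))
s=manip.read_state();print(s["tool_pos"],s["orientation"],s["wrist_force"])
```

```text
wrist green [572.1 325.9] 262 [0.5639 0.0593 0.112 ]
wrist blue [629.5 156.6] 501 [0.4556 0.0673 0.112 ]
wrist blue [633.5 283.2] 236 [0.5331 0.0909 0.112 ]
wrist yellow [485.7 200. ] 487 [ 0.4809 -0.0094  0.112 ]
wrist yellow [469.2 270.3] 441 [ 0.5251 -0.013   0.112 ]
wrist yellow [506.7 318.8] 391 [0.5589 0.0158 0.112 ]
wrist red [308.2 253.4] 2041 [ 0.5103 -0.1121  0.124 ]
wrist white [612.6 305. ] 420 [0.5309 0.0528 0.145 ]
wrist white [599.5 309.3] 526 [0.5335 0.0464 0.145 ]
scene green [309.6 246.7] 37 [0.5639 0.0609 0.112 ]
scene blue [345.2 223.4] 33 [0.4568 0.069  0.112 ]
scene blue [343.  239.4] 30 [0.4908 0.0981 0.112 ]
scene blue [328.1 249.1] 37 [0.535  0.0945 0.112 ]
scene yellow [316.1 209. ] 22 [ 0.4831 -0.0085  0.112 ]
scene yellow [301.5 217.8] 32 [ 0.5267 -0.0126  0.112 ]
scene yellow [298.6 233.4] 34 [0.5602 0.0163 0.112 ]
scene red [279.8 188. ] 98 [ 0.5161 -0.1085  0.124 ]
scene white [315.7 230.6] 39 [0.5366 0.0516 0.145 ]
side green [322.4 234.8] 14 [0.5661 0.0603 0.112 ]
side blue [303.  234.8] 27 [0.5339 0.0968 0.112 ]
side blue [290.1 243.1] 26 [0.4898 0.0988 0.112 ]
side blue [288.5 255. ] 32 [0.456  0.0708 0.112 ]
side yellow [333.2 243.3] 27 [0.56   0.0184 0.112 ]
side yellow [332.9 255.4] 29 [ 0.526  -0.0107  0.112 ]
side yellow [319.2 263.9] 16 [ 0.4821 -0.006   0.112 ]
side red [363.4 272.7] 46 [ 0.5184 -0.1114  0.124 ]
side white [289.5 231.3] 27 [0.4943 0.103  0.145 ]
side white [313.8 235.5] 8 [0.5219 0.0476 0.145 ]
[ 0.51783684 -0.10364595  0.18370209] [ 3.14146848e+00  6.84252830e-04 -3.13028227e+00] [ 0.10050396  0.06485663 -0.51597563]
```

View pics/wrist2.png

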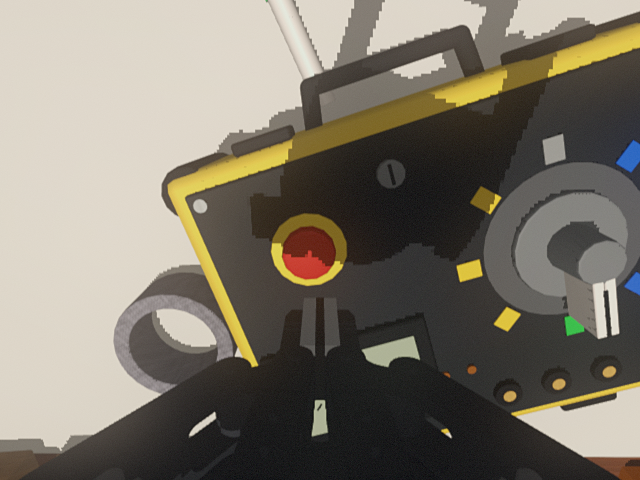

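The tab now lies at about 17° over the green mark (wrist (605,307), scene (316,231)), and the green mark's direction is 18°, so it has clicked in. The tester's marks in the scene view have not moved. The button is at about (0.512, -0.111), so I'll centre on it and descend.

Request:
play_rows:
  moves:
    - [0,[6,-7,0],[0,0,0]]
    - [0,[0,0,15],[0,0,0]]
    - [0,[0,0,18],[0,0,0]]
    - [0,[0,0,14],[0,0,0]]
    - [0,[0,0,5],[0,0,0]]

```text
clock: 6.2
tool_pos: [0.5102, -0.1105, 0.1283]
orientation: [3.14, -0.004, -3.13]
wrist_force: [-0.1, -0.3, 0.2]
finger_gap: 0.0
```

Request:
play_rows:
  moves:
    - [0,[0,0,2],[0,0,0]]
    - [0,[0,0,2],[0,0,0]]
    - [0,[0,0,2],[0,0,0]]
    - [0,[0,0,0],[0,0,0]]
    - [0,[0,0,0],[0,0,0]]

```text
clock: 6.7
tool_pos: [0.512, -0.1112, 0.1258]
orientation: [-3.141, 0.001, -3.131]
wrist_force: [0.0, -0.0, -0.7]
finger_gap: -0.0003
```

Request:
play_rows:
  moves:
    - [0,[0,0,2],[0,0,0]]
    - [0,[0,0,2],[0,0,0]]
    - [0,[0,0,2],[0,0,0]]
    - [0,[0,0,0],[0,0,0]]
    - [0,[0,0,0],[0,0,0]]

```text
clock: 7.2
tool_pos: [0.5122, -0.1113, 0.1199]
orientation: [-3.141, 0.001, -3.131]
wrist_force: [-0.1, 0.1, 4.4]
finger_gap: 0.0
```

Request:
play_rows:
  moves:
    - [0,[0,0,1],[0,0,0]]
    - [0,[0,0,1],[0,0,0]]
    - [0,[0,0,1],[0,0,0]]
    - [0,[0,0,0],[0,0,0]]
    - [0,[0,0,0],[0,0,0]]

```text
clock: 7.7
tool_pos: [0.5122, -0.1113, 0.1179]
orientation: [-3.141, 0.001, -3.131]
wrist_force: [-2.5, 1.0, 10.1]
finger_gap: 0.0002
```

Request:
play_rows:
  moves:
    - [0,[0,0,0.5],[0,0,0]]
    - [0,[0,0,0],[0,0,0]]
    - [0,[0,0,0],[0,0,0]]

```text
clock: 8.0
tool_pos: [0.5123, -0.1113, 0.1179]
orientation: [-3.141, 0.001, -3.131]
wrist_force: [-3.5, 1.6, 12.8]
finger_gap: -0.0004
```

Run:
```python
from h import *
cal=vision.get_calibration("scene");img=vision.capture("scene");cv2.imwrite("pics/s3.png",img)
for c in("green","blue","yellow","white","red"):
    lo,hi,z=R[c]
    for u,a in blobs(img,lo,hi,(260,175,360,260),5,200):
        p=cast(cal,u,z)
        if np.hypot(*(p[:2]-[.5075,.042]))<.07 or c=="red": print(c,u.round(1),a,p.round(4))
s=manip.read_state();print(s["tool_pos"],s["wrist_force"])
cv2.imwrite("pics/s3c.png",cv2.resize(img[165:275,240:380],None,fx=5,fy=5,interpolation=cv2.INTER_CUBIC))
```

```text
green [309.6 246.7] 37 [0.5639 0.0609 0.112 ]
blue [345.2 223.4] 33 [0.4568 0.069  0.112 ]
blue [342.9 239.5] 31 [0.491  0.0981 0.112 ]
blue [328.1 249.1] 37 [0.535  0.0945 0.112 ]
yellow [316.2 208.8] 31 [ 0.4825 -0.0087  0.112 ]
yellow [301.5 217.8] 32 [ 0.5267 -0.0126  0.112 ]
yellow [298.6 233.4] 34 [0.5602 0.0163 0.112 ]
white [315.9 230.7] 42 [0.5365 0.052  0.145 ]
red [279.9 191.4] 29 [ 0.5225 -0.1005  0.124 ]
[ 0.51223625 -0.11133151  0.11788536] [-3.50595537  1.86295143 12.99763401]
```

View pics/s3c.png

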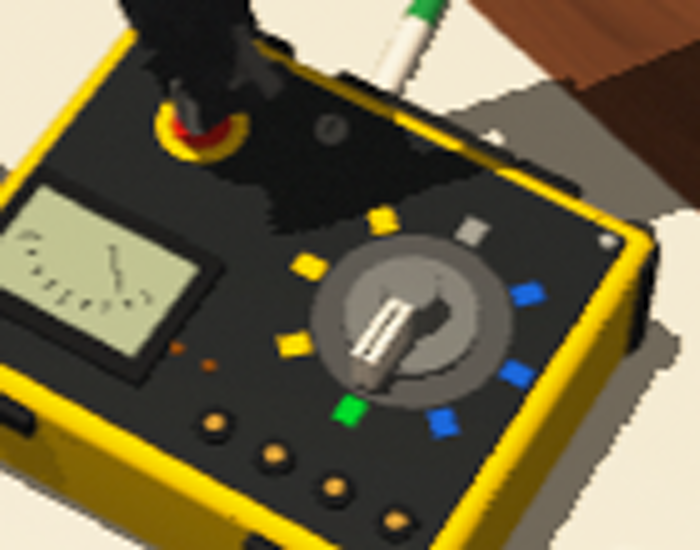

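The crop shows the tab pointing at the green mark (350,410) and the fingertips on the sunken red button (200,130). TCP z is 0.1179, the force is 13 N and z no longer falls, so the button is at its stop. The tester has not moved, so I'm handing in.

```bash
python3 -c "
from bench import manip
print(manip.finish_job())"
```

```text
the job is handed in; nothing more can be done
None
```

The selector is on green and the red button is held fully down. I handed the job in at about 8 s, with the arm still pressing.

- **Selector:** it started on the yellow mark next to green. With the shut fingers I pushed the tab's right side anticlockwise until it jumped one detent. My checks put the tab at about 17° against 18° for the green mark. The last picture, taken during the press, still shows it on green.
- **Button:** I pressed it only after seeing the selector on green. At the end the fingertips were at z = 0.1179 m, where 0.118 m is fully down. The push was about 13 N, against the 5 N needed, and the tip sank no further when I pushed on.
- **Tester and other items:** the marks on the panel stayed put in the scene view to within about a millimetre. I saw nothing else disturbed, though I did not re-measure the other items on the bench.
- **Disagreements:** the cameras differed by up to about 6 mm on the button's centre, so I used a value near their middle. The side view's last readings of the tab and the button were partly hidden by the arm, and I did not use them.

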